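# Tighten the leg fixing of a glass table with a pin spanner

## Task

The retaining ring of the glass table's leg fixing has worked loose. Pick up the two-pin spanner by its black palm block, find both ring holes with its pins, pressing only lightly because it stands on glass, and with both pins seated turn the ring clockwise until it stops, without straining against the stop. Then lay the spanner back flat on its mat and let go; do not touch the fixing with the gripper, and leave the bottle, squash, name plate and mug where they are.

Things in the scene. Friction and masses are not known exactly. Their poses are not given: they have to be found in the camera images.
- fixing: Leg fixing, fixed on the glass: black rubber gasket 74 mm across, 3 mm high; on it a bright steel retaining ring 62 mm across, 13 mm high, that turns; in its centre a dark bush 25 mm across, 1 mm below the ring's face. Two round blind holes, 7.8 mm wide, 9.5 mm deep, in the ring's face facing each other across the axis, each 19 mm from it. Origin: on the axis at the glass, z up.
- fixing_face (a point): Centre of the ring's top face, 16 mm above the glass; axes as fixing (does not turn with the ring). At the start the line through both holes lies within 25 degrees, either way, of this y axis: where exactly, no reading tells. It can be seen (dark holes) or felt: pins rubbed over the face with a few newtons drop in at the holes. The stiff ring stays put under such rubbing.
- ring (a joint): How far the ring is screwed down (rad), growing clockwise seen from above. 1.2 = fully home against a hard stop; starts between 0.2 and 0.5. It turns against a steady friction of about 0.3 N m and stays where it is left; at the stop the moment climbs steeply, and over 1 N m strains it. It does not tell where the holes point.
- spanner: Two-pin spanner, about 0.25 kg, 145 mm long, lying level on its pins and handle. Origin: midway between the pins at the height of their tips; z up, x away from the handle, y along the pins' line. Dark steel head plate over the pins: x -13 to 13, y -28 to 28, z 8 to 14 mm. Flat neck, 18 mm wide, z 8 to 14 mm. Orange handle: x -125 to -51, y -12 to 12, z 0 to 16 mm.
- spanner_grip (a point): Grip point in the black palm block that stands on the head plate, straight above the pins: block x -20 to 20, y -11 to 11 (grip it across these 22 mm), z 14 to 44 mm; this point is at x = 0, y = 0, z = 34 mm of the spanner; axes as spanner. The centre of mass lies about 20 mm from here towards the handle.
- pin_a (a point): Centre of the tip of the steel pin at spanner y = +19 mm; axes as spanner. Both pins are 6 mm thick with the last 1.5 mm tapered to 4 mm, and stand 8 mm out of the head plate. Fully seated, the plate rests on the ring's face and the handle clears the glass by 8 mm.
- pin_b (a point): Centre of the tip of the like pin at spanner y = -19 mm; axes as spanner. Either pin fits either hole.
- spanner_end (a point): Point near the free end of the orange handle: spanner x = -120, y = 0, z = 8 mm; axes as spanner.
- mat: Dark grey tool mat, fixed on the glass, 220 x 130 mm (x, y) and 3 mm thick. Origin: centre of its underside, x along its length. The spanner starts lying on it, handle towards the mat's -x end.
- bottle: Closed bottle of tea with a white cap, 66 mm across, 206 mm tall, standing. Origin: centre of its base. Bystander.
- squash: Dark green squash, 150 mm across, 94 mm tall, standing. Origin: centre of its base. Bystander.
- nameplate: Brushed metal name plate, 160 mm long (y), 62 mm tall, standing on a 50 mm deep foot. Origin: centre of its underside. Bystander.
- mug: White mug, 80 mm across, 90 mm tall, handle at its +y side. Origin: centre of its base. Bystander.
Things that resemble listed ones, but are neither listed nor needed, are in the scene too. Of the things that look like the spanner, the largest one is meant.

How it is judged:
By the outcome, as a careful person would: the job done as asked, in the order asked, and still so for the second after the job is handed in, with the robot touching nothing.
It also fails if it takes over 72 s, if anything falls off the work surface, if the arm or the gripper's body presses on something with over 40 N, if the wrist force passes 120 N, or if a joint passes its speed limit or range.

## Robot

A 6-joint arm with a two-finger parallel gripper is mounted at the origin on the work surface. World frame = base frame: x ahead of the robot, y to its left, z up, the work surface at z = 0. Lengths are in mm, angles in degrees, forces in N, time in s.
With the tool pointing down it reaches from about 375 to 925 mm from the base axis. Payload 5.7 kg.
Tool frame: the origin (TCP) lies between the finger pads; the fingertips stand 17 mm ahead of it and the grasp point (between the pads) lies 2 mm behind it; z points along the fingers, y is the line along which they close (so a half turn about z gives the same grasp; the last joint's range is limited). The gripper opens to 85 mm and grips with 20 to 120 N. Pads are 22 mm wide; open, the fingers measure 114 mm over their backs; the gripper's body (76 mm by 85 mm) begins 54 mm behind the grasp point. The pads swing forward as they close: fully open they stand 13 mm farther back than shut.
Start: joints at [62.504, 20.558, 86.54, -0, 72.909, -6.595], TCP at [214.049, 560.489, 248.267] pointing down, gripper open.
Joint ranges: [-170.27, 170.27], [-57.76, 135], [12.27, 136.19], [-55.21, 235.2], [11.17, 155.16], [-170.74, 170.74]. Speed limits (degrees/s): [136.94, 136.94, 180, 180, 180, 180].

## Interface

Orientations are given as [roll, pitch, yaw] about the fixed x, y, z axes, in that order (R = Rz(yaw) Ry(pitch) Rx(roll)).
In Python, from workcell import get_obs, capture, job_done gives the robot as it stands.
- The arm moves only by the tool move_arm, never from a script. Its argument "increments" is a list of rows, each an object of numbers: "tx", "ty", "tz": the shift along the tool's x, y, z as a fraction of full scale; "spin": the turn about the tool's z as a fraction of full scale. In form: [{"tx": .., "ty": .., "tz": .., "spin": ..}, ...]. A call has 1 to 12 rows; each row is the pose to reach, as a shift and turn from the pose commanded when the call began, along the tool's axes at that moment, turning the shorter way round; what a row does not reach only later rows make up. Full scale, the value 1, is 50 cm for a shift and 2 pi rad for a turn. A row lasts 1/10 s, in which the tool goes at most 50 mm and 8.59 degrees, less where a joint would pass 70% of its speed; a pose out of reach is approached as far as the arm can. A call with a number of a shift or a turn outside -1 to 1 is refused whole. A call with a gripper value outside its range is refused whole. "fingers" is the gripper command: -1 is shut, 1 is fully open, values between are in proportion, set as the call begins (left out, the last holds). The fingers move at their own pace and stop on an object; "force" is the grip in N (left out, the last holds). Time passes only in rows, so rows that repeat a pose let the fingers close. It gives the time, the measured TCP pose, the force, the opening and the grip force at its end, in the units of the state.
- get_obs(): the state, without advancing time (a new reading comes with each control period).
- capture(name): name is "side" or "top" or "wrist"; returns a dict with "img" (400x640x3 uint8, red, green, blue), "fx", "fy", "cx", "cy" (pixels), "world_from_camera" (4x4, takes a point from camera to world coordinates). Camera axes: x right, y up, looking along -z (the intrinsics and any distortion apply to the point x, -y, -z); pixel columns grow to the right and rows downward; lengths in mm; the calibration is good to about 2 mm. The wrist camera is an equidistant fisheye: a pixel r from the principal point sees the ray r / f radians off the axis. A picture is of the moment at which its call begins. There is no depth.
- job_done(): hands the job in; it is judged then, once.
The state is a dict: "t": time; "joint_pos": joint angles; "qd": joint speeds; "joint_torque": joint torques, N m; "ee_pos": TCP position; "tool_rot": TCP orientation; "force": force on the tool from outside, world axes, zero at the start; "torque": the same for the moment, N m; "width": finger opening in mm; "grip_force": force on a finger pad.
Only numpy, scipy, OpenCV 4.12 (cv2) and the standard library are available. Lean on these libraries where they do the work, as an engineer would, in place of code of your own. Each camera call takes 0.05 s, during which the arm holds its last target. There are 200 camera calls.

## Working session

There is one attempt and no reset: what is moved stays moved. The work goes in short steps, Python scripts to look and compute and a tool call to move; the robot and the scene stay as the last step left them, time stands still between calls to the robot, and variables do not carry over. Pictures are saved under pics/ and viewed, at most 10 in all, crops included, and the job is handed in when it is done.

Besides the shell and the picture viewer there is one more tool, called after "Emit:" as name([rows], argument=value, ...), one row to a line, values as JSON. move_arm: Moves the arm, as the interface text tells. Shift numbers are shares of 50 cm and turn numbers shares of 2 pi rad, none past 1 either way. Its arguments: {"type":"object","properties":{"increments":{"type":"array"},"fingers":{"type":"number"},"force":{"type":"number"}},"required":["increments"]}

```bash
mkdir -p pics; ls
cat > h.py <<'E'
import numpy as np, cv2
from workcell import get_obs, capture, job_done
def ray(c,u,v):
    M=np.array(c["world_from_camera"]);x=(u-c["cx"])/c["fx"];y=(v-c["cy"])/c["fy"]
    return M,x,y
def pix2w(c,u,v,z,fish=False):
    M,x,y=ray(c,u,v)
    if fish:
        r=np.hypot(x,y);s=np.sin(r)/max(r,1e-9);d=np.array([x*s,-y*s,-np.cos(r)])
    else: d=np.array([x,-y,-1.])
    d=M[:3,:3]@d;o=M[:3,3];return o+d*(z-o[2])/d[2]
def w2pix(c,p,fish=False):
    M=np.array(c["world_from_camera"]);q=M[:3,:3].T@(np.array(p)-M[:3,3]);a=np.array([q[0],-q[1]])
    if fish:
        n=np.linalg.norm(a);a=a/max(n,1e-9)*np.arctan2(n,-q[2])
    else: a=a/-q[2]
    return c["cx"]+c["fx"]*a[0],c["cy"]+c["fy"]*a[1]
E
python3 - <<'E'
from h import *
print(get_obs())
for n in("top","wrist","side"):
    c=capture(n);cv2.imwrite(f"pics/{n}0.png",c["img"][:,:,::-1]);print({k:(v if k!="img" else 0) for k,v in c.items()})
E
```

```text
pics
{'t': 0.0, 'joint_pos': array([ 6.25051796e+01,  2.05965178e+01,  8.65998234e+01, -3.81423088e-05,
        7.29078339e+01, -6.59486319e+00]), 'qd': array([ 0.01207049,  0.07072854, -0.01273041,  0.01889747,  0.0499103 ,
        0.05709302]), 'joint_torque': array([ 9.59591707e-04, -5.27617514e+01, -2.78618592e+01, -2.94783404e-04,
        1.34784303e-02,  3.62424919e-05]), 'ee_pos': array([213.74775619, 559.93708269, 247.46272679]), 'tool_rot': array([-1.79896510e+02, -1.19280993e-02,  1.59100043e+02]), 'force': array([-0.5509364 , -0.25005635,  0.51853871]), 'torque': array([-0.01434733,  0.03457043,  0.01290888]), 'grip_force': 0.0, 'width': 85.53717029573487}
{'img': 0, 'fx': 443.0572217067019, 'fy': 443.0572217067019, 'cx': 321.46851916564566, 'cy': 191.8523829451283, 'world_from_camera': array([[ 3.21328291e-03,  9.93904606e-01, -1.10196683e-01,
         4.12457634e+02],
       [-9.99803653e-01,  5.34782886e-03,  1.90802452e-02,
         2.08401062e+01],
       [ 1.95532566e-02,  1.10113736e-01,  9.93726640e-01,
         1.19328413e+03],
       [ 0.00000000e+00,  0.00000000
[... 302 characters left out ...]
90245e-01,  9.80956734e-02,
         5.84573083e+02],
       [-1.68408118e-03, -2.70441859e-01,  9.62734836e-01,
         3.73119375e+02],
       [ 0.00000000e+00,  0.00000000e+00,  0.00000000e+00,
         1.00000000e+00]])}
{'img': 0, 'fx': 421.6538052470806, 'fy': 421.6538052470806, 'cx': 318.55731765260003, 'cy': 195.0624394201074, 'world_from_camera': array([[ 9.79921794e-01,  1.39890707e-01, -1.42069940e-01,
         3.41975089e+02],
       [-1.98953073e-01,  6.39326563e-01, -7.42751117e-01,
        -1.00089482e+03],
       [-1.30748924e-02,  7.56103258e-01,  6.54321718e-01,
         9.43905042e+02],
       [ 0.00000000e+00,  0.00000000e+00,  0.00000000e+00,
         1.00000000e+00]])}
```

View pics/top0.png

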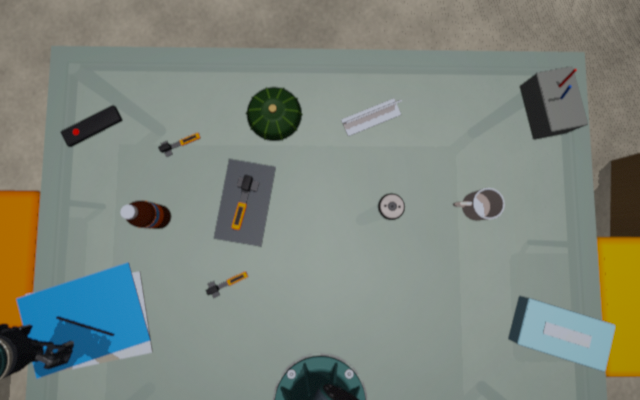

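View pics/wrist0.png

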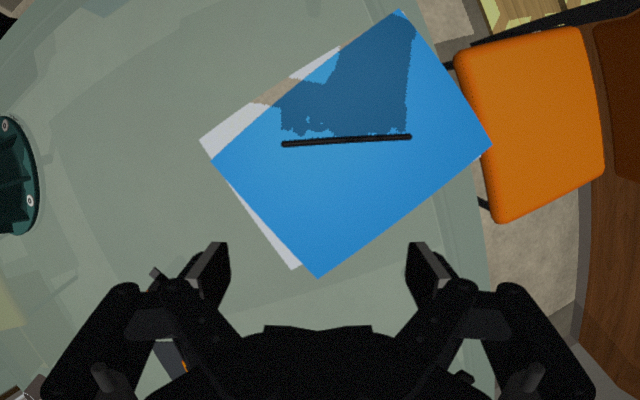

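The top view shows the spanner on the mat (block about (247,183), handle end (238,228)), the fixing at (392,206), and smaller decoys. I'll enlarge both.

Run:
```python
from h import *
im=cv2.imread("pics/top0.png")
a=cv2.resize(im[155:250,205:285],None,fx=6,fy=6,interpolation=2)
b=cv2.resize(im[186:226,372:412],None,fx=8,fy=8,interpolation=2)
o=np.zeros((570,800,3),np.uint8);o[:,:480]=a;o[:320,480:]=b
cv2.imwrite("pics/crop1.png",o)
c=capture("top")
for n,u,v,z in(("block",247,183,47),("end",238,228,19),("fix",392,206,16)):print(n,pix2w(c,u,v,z))
```

```text
block [561.69274255 192.61038563  47.        ]
end [445.71424307 217.84496288  19.        ]
fix [ 505.97795428 -190.44227878   16.        ]
```

View pics/crop1.png

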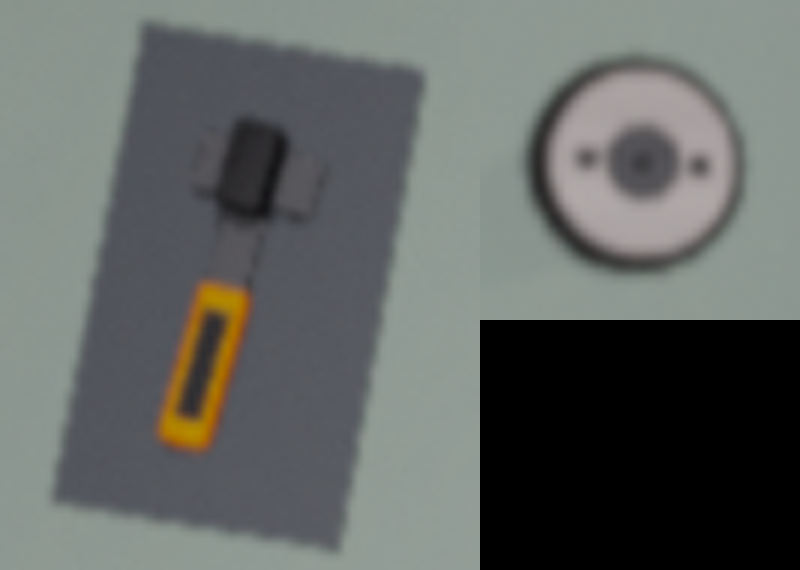

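Crop: ring holes at about (587,158) and (699,166), line nearly along world y. Spanner yaw is about -13°. Moving above the spanner for a closer look.

Emit:
move_arm([
  {"tx": -0.91,"ty": -0.44,"tz": 0,"spin": -0.02},
  {"tx": -0.91,"ty": -0.44,"tz": 0,"spin": -0.02},
  {"tx": -0.91,"ty": -0.44,"tz": 0,"spin": -0.02},
  {"tx": -0.91,"ty": -0.44,"tz": 0,"spin": -0.02},
  {"tx": -0.91,"ty": -0.44,"tz": 0,"spin": -0.02},
  {"tx": -0.91,"ty": -0.44,"tz": 0,"spin": -0.02},
  {"tx": -0.91,"ty": -0.44,"tz": 0,"spin": -0.02},
  {"tx": -0.91,"ty": -0.44,"tz": 0,"spin": -0.02},
  {"tx": -0.91,"ty": -0.44,"tz": 0,"spin": -0.02},
  {"tx": -0.91,"ty": -0.44,"tz": 0,"spin": -0.02},
  {"tx": -0.91,"ty": -0.44,"tz": 0,"spin": -0.02},
  {"tx": -0.91,"ty": -0.44,"tz": 0,"spin": -0.02},
], fingers=1, force=60)

```text
t: 1.4
ee_pos: [561.3, 191.4, 247.9]
tool_rot: [-180.0, -0.0, 166.1]
force: [-0.6, 0.5, -0.3]
width: 85.2
grip_force: 0.0
```

Run:
```python
from h import *
c=capture("wrist");print(get_obs());np.save("w1.npy",c,allow_pickle=True)
im=c["img"][:,:,::-1]
# undistort to orthographic rectified plane z=3 (10 mm grid ticks): 2 px/mm
X0,Y0=680,290
o=np.zeros((560,400),np.float32);mx=o.copy();my=o.copy()
for i in range(560):
    for j in range(400): mx[i,j],my[i,j]=w2pix(c,(X0-i/2,Y0-j/2,17),True)
r=cv2.remap(im,mx,my,1)
cv2.imwrite("pics/w1.png",np.hstack([r,cv2.resize(im,(400,250))[:0].reshape(0,400,3)]) if 0 else r)
```

```text
{'t': 1.45, 'joint_pos': array([ 1.22715548e+01,  1.99863378e+01,  8.74895418e+01,  3.47837287e-02,
        7.26039406e+01, -6.39610589e+01]), 'qd': array([ 1.98233963, -0.79751274,  1.05973447,  0.19066476,  0.14406301,
       -0.03669521]), 'joint_torque': array([-1.68875277e+00, -5.14914644e+01, -2.84479898e+01, -1.87716563e-01,
       -1.31889707e-01, -5.06846420e-02]), 'ee_pos': array([560.13905462, 192.56076444, 247.86321669]), 'tool_rot': array([-1.79994770e+02, -8.62854727e-02,  1.66222187e+02]), 'force': array([-0.17798238,  1.4750132 ,  0.25230698]), 'torque': array([ 0.01727698, -0.00243742,  0.04492325]), 'grip_force': 0.0, 'width': 85.26454702759656}
```

View pics/w1.png

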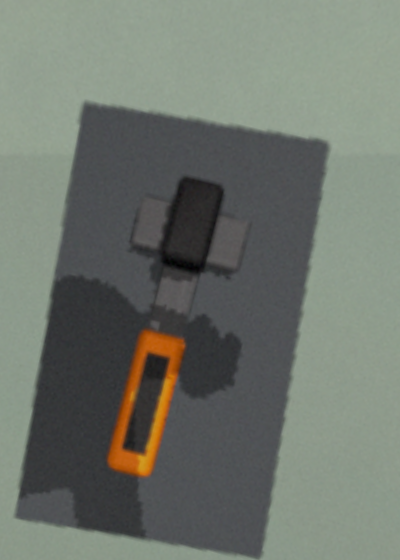

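The rectified view (2 px/mm, z=17 plane) shows the plate centre at (190.5,233), block top centre (193,224), handle centre (148,403). So the spanner is at about (562.5,194.2), yaw about -12.8°. Descending to grip.

Emit:
move_arm([
  {"tx": -0.003,"ty": 0.004,"tz": 0.08,"spin": -0.0025},
  {"tx": -0.003,"ty": 0.004,"tz": 0.16,"spin": -0.0025},
  {"tx": -0.003,"ty": 0.004,"tz": 0.24,"spin": -0.0025},
  {"tx": -0.003,"ty": 0.004,"tz": 0.31,"spin": -0.0025},
  {"tx": -0.003,"ty": 0.004,"tz": 0.36,"spin": -0.0025},
  {"tx": -0.003,"ty": 0.004,"tz": 0.39,"spin": -0.0025},
  {"tx": -0.003,"ty": 0.004,"tz": 0.41,"spin": -0.0025},
  {"tx": -0.003,"ty": 0.004,"tz": 0.42,"spin": -0.0025},
  {"tx": -0.003,"ty": 0.004,"tz": 0.42,"spin": -0.0025},
  {"tx": -0.003,"ty": 0.004,"tz": 0.42,"spin": -0.0025},
])

```text
t: 2.45
ee_pos: [563.0, 194.7, 39.2]
tool_rot: [180.0, 0.1, 167.2]
force: [0.1, 0.2, 0.4]
width: 85.6
grip_force: 0.0
```

Emit:
move_arm([
  {"tx": 0,"ty": 0,"tz": 0,"spin": 0},
  {"tx": 0,"ty": 0,"tz": 0,"spin": 0},
  {"tx": 0,"ty": 0,"tz": 0,"spin": 0},
  {"tx": 0,"ty": 0,"tz": 0,"spin": 0},
  {"tx": 0,"ty": 0,"tz": 0,"spin": 0},
  {"tx": 0,"ty": 0,"tz": 0,"spin": 0},
  {"tx": 0,"ty": 0,"tz": 0,"spin": 0},
  {"tx": 0,"ty": 0,"tz": 0,"spin": 0},
  {"tx": 0,"ty": 0,"tz": 0,"spin": 0},
  {"tx": 0,"ty": 0,"tz": 0,"spin": 0},
], fingers=-1, force=70)

```text
t: 3.45
ee_pos: [563.0, 194.3, 38.7]
tool_rot: [180.0, 0.0, 167.2]
force: [0.7, 1.2, 6.2]
width: 20.8
grip_force: 67.8
```

Run:
```python
from h import *
s=get_obs();print(s)
c=capture("wrist");cv2.imwrite("pics/w2.png",c["img"][:,:,::-1])
```

```text
{'t': 3.45, 'joint_pos': array([ 1.24022498e+01,  3.45732065e+01,  9.78326616e+01, -2.77442480e-03,
        4.75491908e+01, -6.47958382e+01]), 'qd': array([0.00793179, 0.03793139, 0.00572184, 0.10300795, 0.06001596,
       0.05151486]), 'joint_torque': array([-4.02128873e-01, -5.48581409e+01, -1.68390834e+01, -1.61461676e-01,
       -1.79564953e-01,  1.51547149e-02]), 'ee_pos': array([562.95239365, 194.3295511 ,  38.72371548]), 'tool_rot': array([1.79982716e+02, 4.15348429e-02, 1.67199954e+02]), 'force': array([0.72248956, 1.20522734, 6.20497901]), 'torque': array([0.04981541, 0.06574209, 0.03540049]), 'grip_force': 67.79431343078613, 'width': 20.843792585268055}
```

Emit:
move_arm([
  {"tx": 0,"ty": 0,"tz": -0.04,"spin": 0},
  {"tx": 0,"ty": 0,"tz": -0.12,"spin": 0},
  {"tx": 0,"ty": 0,"tz": -0.2,"spin": 0},
  {"tx": 0,"ty": -0.06,"tz": -0.22,"spin": 0},
  {"tx": -0.01,"ty": -0.14,"tz": -0.22,"spin": -0.01},
  {"tx": -0.01,"ty": -0.23,"tz": -0.22,"spin": -0.02},
  {"tx": -0.02,"ty": -0.32,"tz": -0.22,"spin": -0.0245},
  {"tx": -0.02,"ty": -0.41,"tz": -0.22,"spin": -0.0245},
  {"tx": -0.025,"ty": -0.5,"tz": -0.22,"spin": -0.0245},
  {"tx": -0.025,"ty": -0.57,"tz": -0.22,"spin": -0.0245},
  {"tx": -0.025,"ty": -0.61,"tz": -0.22,"spin": -0.0245},
  {"tx": -0.025,"ty": -0.618,"tz": -0.22,"spin": -0.0245},
])

```text
t: 4.7
ee_pos: [505.2, -112.0, 147.7]
tool_rot: [-180.0, -0.1, 175.9]
force: [0.1, 0.5, -3.2]
width: 20.6
grip_force: 68.2
```

Emit:
move_arm([
  {"tx": 0,"ty": 0,"tz": 0,"spin": 0},
  {"tx": 0,"ty": 0,"tz": 0,"spin": 0},
  {"tx": 0,"ty": 0,"tz": 0,"spin": 0},
])

```text
t: 5.0
ee_pos: [506.3, -108.7, 148.1]
tool_rot: [180.0, -0.0, 176.1]
force: [0.3, 1.4, -2.4]
width: 20.8
grip_force: 68.2
```

Run:
```python
from h import *
c=capture("wrist");s=get_obs();print(s)
im=c["img"][:,:,::-1].copy();cv2.imwrite("pics/w3.png",im)
X0,Y0=546,-150
j,i=np.meshgrid(np.arange(400),np.arange(400))
uv=np.array([[w2pix(c,(X0-a/5,Y0-b/5,16),True) for b in range(400)] for a in range(400)],np.float32)
r=cv2.remap(im,uv[:,:,0].copy(),uv[:,:,1].copy(),2)
o=np.zeros((400,800,3),np.uint8);o[:,:400]=r;o[:250,400:]=cv2.resize(im,(400,250))
cv2.imwrite("pics/fix1.png",o)
```

```text
{'t': 5.05, 'joint_pos': array([-1.97710292e+01,  2.06526799e+01,  1.03145711e+02,  5.55257135e-03,
        5.62224541e+01, -1.05877967e+02]), 'qd': array([-0.11804097, -0.1503505 , -0.12087158, -0.14307695,  0.06871089,
       -0.1282856 ]), 'joint_torque': array([-2.48443773e-01, -4.80524969e+01, -2.25383574e+01, -2.32241669e-02,
        5.71701676e-02,  5.70597753e-03]), 'ee_pos': array([ 506.37180227, -108.76950714,  148.19020632]), 'tool_rot': array([ 1.79989859e+02, -1.87873996e-02,  1.76103851e+02]), 'force': array([-0.80912634, -0.2298802 , -2.07270052]), 'torque': array([-0.00111436, -0.02498875,  0.07363914]), 'grip_force': 68.23535442352295, 'width': 20.59363496879886}
```

View pics/fix1.png

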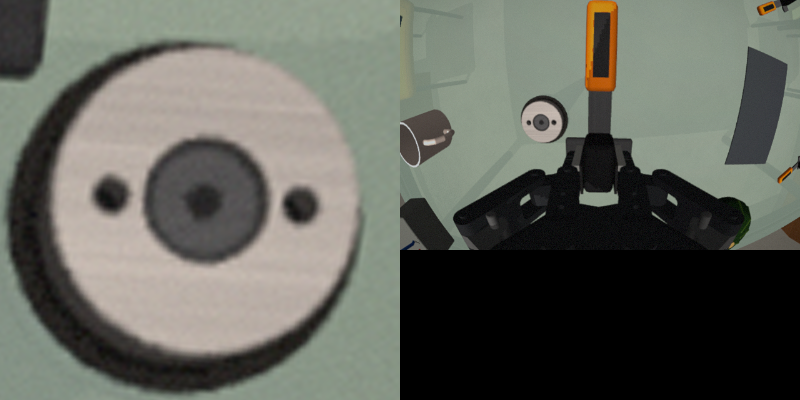

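The rectified view (5 px/mm) shows holes at (110,194) and (299,205), centre (204.5,199.5). That puts the fixing at about (506.1,-190.9), with the hole line at a spanner yaw of about -3.3°. Moving above and partway down.

Emit:
move_arm([
  {"tx": 0,"ty": -0.05,"tz": 0,"spin": 0},
  {"tx": -0.005,"ty": -0.11,"tz": 0,"spin": -0.001},
  {"tx": -0.011,"ty": -0.15,"tz": 0,"spin": -0.0017},
  {"tx": -0.011,"ty": -0.164,"tz": 0,"spin": -0.0017},
  {"tx": -0.011,"ty": -0.164,"tz": 0.04,"spin": -0.0017},
  {"tx": -0.011,"ty": -0.164,"tz": 0.09,"spin": -0.0017},
  {"tx": -0.011,"ty": -0.164,"tz": 0.14,"spin": -0.0017},
  {"tx": -0.011,"ty": -0.164,"tz": 0.166,"spin": -0.0017},
  {"tx": -0.011,"ty": -0.164,"tz": 0.176,"spin": -0.0017},
  {"tx": -0.011,"ty": -0.164,"tz": 0.176,"spin": -0.0017},
  {"tx": -0.011,"ty": -0.164,"tz": 0.176,"spin": -0.0017},
  {"tx": -0.011,"ty": -0.164,"tz": 0.176,"spin": -0.0017},
])

```text
t: 6.25
ee_pos: [506.9, -192.4, 61.4]
tool_rot: [-179.9, 0.1, 176.6]
force: [0.2, -0.5, -2.4]
width: 20.7
grip_force: 68.3
```

Run:
```python
from h import *
c=capture("wrist");s=get_obs();print({k:np.round(s[k],3) for k in("t","ee_pos","tool_rot","force","torque","width")})
im=c["img"][:,:,::-1];a=cv2.resize(im[170:330,230:410],None,fx=3.3,fy=3.3,interpolation=2)
cv2.imwrite("pics/w4.png",a);print(a.shape)
for p in ((506.1,-190.9,16),):print(w2pix(c,p,True))
```

```text
{'t': np.float64(6.3), 'ee_pos': array([ 506.807, -192.387,   61.329]), 'tool_rot': array([-1.79948e+02,  9.90000e-02,  1.76633e+02]), 'force': array([-0.173,  0.226, -2.749]), 'torque': array([-0.02 , -0.056,  0.015]), 'width': np.float64(21.215)}
(528, 594, 3)
(np.float64(320.1048714884921), np.float64(225.6668244709603))
```

View pics/w4.png

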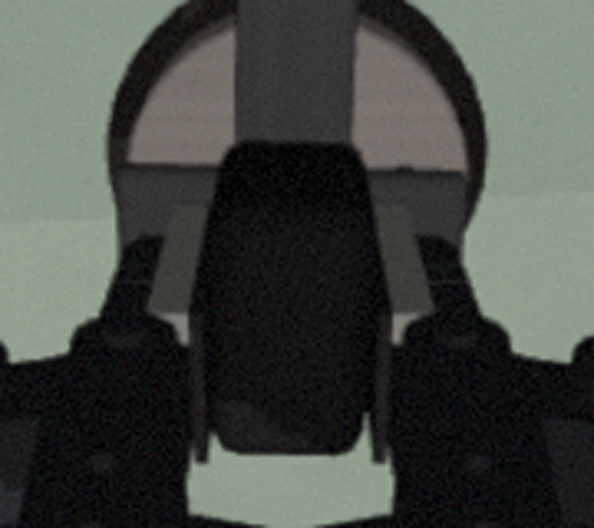

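Wrist view: plate centre column is about 292 and ring centre about 298, so the spanner is about 1 mm too far towards -y, which agrees with the measured TCP. Correcting and easing down.

Emit:
move_arm([
  {"tx": 0.0013,"ty": 0.0023,"tz": 0,"spin": 0},
  {"tx": 0.0013,"ty": 0.0023,"tz": 0.01,"spin": 0},
  {"tx": 0.0013,"ty": 0.0023,"tz": 0.015,"spin": 0},
  {"tx": 0.0013,"ty": 0.0023,"tz": 0.018,"spin": 0},
  {"tx": 0.0013,"ty": 0.0023,"tz": 0.02,"spin": 0},
  {"tx": 0.0013,"ty": 0.0023,"tz": 0.021,"spin": 0},
  {"tx": 0.0013,"ty": 0.0023,"tz": 0.021,"spin": 0},
  {"tx": 0.0013,"ty": 0.0023,"tz": 0.021,"spin": 0},
])

```text
t: 7.1
ee_pos: [505.5, -190.9, 49.9]
tool_rot: [-180.0, -0.0, 176.6]
force: [-0.2, 0.2, -3.1]
width: 20.8
grip_force: 68.3
```

```bash
cat > s.py <<'E'
from h import *
s=get_obs();print({k:np.round(s[k],2).tolist() for k in("t","ee_pos","tool_rot","force","torque","width")})
E
python3 s.py
```

```text
{'t': 7.1, 'ee_pos': [505.51, -190.89, 49.85], 'tool_rot': [-179.99, -0.0, 176.63], 'force': [-0.21, 0.21, -3.09], 'torque': [0.01, -0.03, -0.01], 'width': 20.81}
```

Emit:
move_arm([
  {"tx": 0,"ty": 0,"tz": 0.001,"spin": 0},
  {"tx": 0,"ty": 0,"tz": 0.002,"spin": 0},
  {"tx": 0,"ty": 0,"tz": 0.003,"spin": 0},
  {"tx": 0,"ty": 0,"tz": 0.004,"spin": 0},
  {"tx": 0,"ty": 0,"tz": 0.004,"spin": 0},
  {"tx": 0,"ty": 0,"tz": 0.004,"spin": 0},
])

```text
t: 7.7
ee_pos: [505.5, -190.9, 47.8]
tool_rot: [-180.0, -0.0, 176.6]
force: [0.2, 0.2, -3.1]
width: 20.8
grip_force: 68.4
```

```bash
python3 s.py
```

```text
{'t': 7.7, 'ee_pos': [505.47, -190.87, 47.82], 'tool_rot': [-180.0, -0.0, 176.63], 'force': [0.17, 0.16, -3.06], 'torque': [-0.02, -0.06, 0.04], 'width': 20.82}
```

Pins are in the holes with no contact force. Going on to full seating.

Emit:
move_arm([
  {"tx": 0,"ty": 0,"tz": 0.002,"spin": 0},
  {"tx": 0,"ty": 0,"tz": 0.004,"spin": 0},
  {"tx": 0,"ty": 0,"tz": 0.006,"spin": 0},
  {"tx": 0,"ty": 0,"tz": 0.008,"spin": 0},
  {"tx": 0,"ty": 0,"tz": 0.008,"spin": 0},
  {"tx": 0,"ty": 0,"tz": 0.008,"spin": 0},
])

```text
t: 8.3
ee_pos: [505.5, -190.9, 43.8]
tool_rot: [-180.0, -0.0, 176.6]
force: [-0.2, 1.0, -2.5]
width: 20.9
grip_force: 68.6
```

```bash
python3 s.py
```

```text
{'t': 8.3, 'ee_pos': [505.46, -190.88, 43.82], 'tool_rot': [-179.99, -0.0, 176.63], 'force': [-0.2, 1.01, -2.47], 'torque': [-0.02, 0.01, 0.02], 'width': 20.86}
```

Emit:
move_arm([
  {"tx": 0,"ty": 0,"tz": 0.001,"spin": 0},
  {"tx": 0,"ty": 0,"tz": 0.001,"spin": 0},
  {"tx": 0,"ty": 0,"tz": 0.001,"spin": 0.005},
  {"tx": 0,"ty": 0,"tz": 0.001,"spin": 0.01},
  {"tx": 0,"ty": 0,"tz": 0.001,"spin": 0.015},
  {"tx": 0,"ty": 0,"tz": 0.001,"spin": 0.02},
  {"tx": 0,"ty": 0,"tz": 0.001,"spin": 0.025},
  {"tx": 0,"ty": 0,"tz": 0.001,"spin": 0.03},
])

```text
t: 9.1
ee_pos: [505.2, -190.7, 43.8]
tool_rot: [-180.0, -0.0, 165.8]
force: [-1.9, 1.8, 4.7]
width: 21.0
grip_force: 68.4
```

```bash
python3 s.py
```

```text
{'t': 9.1, 'ee_pos': [505.18, -190.72, 43.76], 'tool_rot': [-179.99, -0.03, 165.81], 'force': [-1.92, 1.84, 4.74], 'torque': [0.18, 0.25, 0.25], 'width': 21.01}
```

Seated, with the ring turning at about 0.25 N m. Continuing.

Emit:
move_arm([
  {"tx": 0,"ty": 0,"tz": -0.0004,"spin": 0.005},
  {"tx": 0,"ty": 0,"tz": -0.0004,"spin": 0.01},
  {"tx": 0,"ty": 0,"tz": -0.0004,"spin": 0.015},
  {"tx": 0,"ty": 0,"tz": -0.0004,"spin": 0.02},
  {"tx": 0,"ty": 0,"tz": -0.0004,"spin": 0.025},
  {"tx": 0,"ty": 0,"tz": -0.0004,"spin": 0.03},
  {"tx": 0,"ty": 0,"tz": -0.0004,"spin": 0.035},
  {"tx": 0,"ty": 0,"tz": -0.0004,"spin": 0.04},
  {"tx": 0,"ty": 0,"tz": -0.0004,"spin": 0.045},
  {"tx": 0,"ty": 0,"tz": -0.0004,"spin": 0.05},
  {"tx": 0,"ty": 0,"tz": -0.0004,"spin": 0.055},
])

```text
t: 10.2
ee_pos: [505.4, -190.6, 43.8]
tool_rot: [-180.0, -0.0, 146.0]
force: [-0.3, 2.1, 3.2]
width: 20.6
grip_force: 68.2
```

```bash
python3 s.py
```

```text
{'t': 10.2, 'ee_pos': [505.36, -190.56, 43.79], 'tool_rot': [-180.0, -0.02, 146.0], 'force': [-0.25, 2.14, 3.19], 'torque': [0.38, 0.13, 0.37], 'width': 20.65}
```

Emit:
move_arm([
  {"tx": 0,"ty": 0,"tz": 0,"spin": 0.004},
  {"tx": 0,"ty": 0,"tz": 0,"spin": 0.008},
  {"tx": 0,"ty": 0,"tz": 0,"spin": 0.012},
  {"tx": 0,"ty": 0,"tz": 0,"spin": 0.016},
  {"tx": 0,"ty": 0,"tz": 0,"spin": 0.02},
  {"tx": 0,"ty": 0,"tz": 0,"spin": 0.023},
  {"tx": 0,"ty": 0,"tz": 0,"spin": 0.023},
])

```text
t: 10.9
ee_pos: [505.5, -190.5, 43.8]
tool_rot: [180.0, -0.0, 137.7]
force: [0.1, 2.9, 5.3]
width: 20.9
grip_force: 68.9
```

```bash
python3 s.py
```

```text
{'t': 10.9, 'ee_pos': [505.46, -190.54, 43.78], 'tool_rot': [179.99, -0.01, 137.68], 'force': [0.08, 2.91, 5.34], 'torque': [0.59, 0.13, 0.2], 'width': 20.87}
```

Emit:
move_arm([
  {"tx": 0,"ty": 0,"tz": 0,"spin": 0.001},
  {"tx": 0,"ty": 0,"tz": 0,"spin": 0.002},
  {"tx": 0,"ty": 0,"tz": 0,"spin": 0.003},
  {"tx": 0,"ty": 0,"tz": 0,"spin": 0.004},
  {"tx": 0,"ty": 0,"tz": 0,"spin": 0.005},
])

```text
t: 11.4
ee_pos: [505.5, -190.5, 43.8]
tool_rot: [180.0, -0.0, 135.9]
force: [-0.3, 2.9, 6.1]
width: 20.9
grip_force: 68.5
```

```bash
python3 s.py
```

```text
{'t': 11.4, 'ee_pos': [505.48, -190.52, 43.76], 'tool_rot': [179.99, -0.01, 135.91], 'force': [-0.28, 2.87, 6.07], 'torque': [0.57, 0.18, 0.31], 'width': 20.89}
```

Emit:
move_arm([
  {"tx": 0,"ty": 0,"tz": -0.0006,"spin": 0.001},
  {"tx": 0,"ty": 0,"tz": -0.0006,"spin": 0.002},
  {"tx": 0,"ty": 0,"tz": -0.0006,"spin": 0.003},
  {"tx": 0,"ty": 0,"tz": -0.0006,"spin": 0.004},
])

```text
t: 11.8
ee_pos: [505.5, -190.6, 43.8]
tool_rot: [180.0, -0.0, 134.5]
force: [-0.4, 4.6, 2.4]
width: 20.9
grip_force: 68.3
```

```bash
python3 s.py
```

```text
{'t': 11.8, 'ee_pos': [505.45, -190.55, 43.79], 'tool_rot': [179.99, -0.02, 134.47], 'force': [-0.39, 4.56, 2.38], 'torque': [0.87, -0.09, 0.22], 'width': 20.94}
```

Emit:
move_arm([
  {"tx": 0,"ty": 0,"tz": 0,"spin": 0.001},
  {"tx": 0,"ty": 0,"tz": 0,"spin": 0.002},
  {"tx": 0,"ty": 0,"tz": 0,"spin": 0.003},
  {"tx": 0,"ty": 0,"tz": 0,"spin": 0.004},
])

```text
t: 12.2
ee_pos: [505.5, -190.5, 43.8]
tool_rot: [180.0, -0.0, 133.0]
force: [0.8, 4.5, 1.9]
width: 20.9
grip_force: 68.3
```

```bash
python3 s.py
```

```text
{'t': 12.2, 'ee_pos': [505.45, -190.54, 43.79], 'tool_rot': [179.99, -0.02, 133.03], 'force': [0.84, 4.49, 1.86], 'torque': [0.9, -0.13, 0.29], 'width': 20.93}
```

Emit:
move_arm([
  {"tx": 0.0007,"ty": 0.0007,"tz": 0,"spin": 0.001},
  {"tx": 0.0007,"ty": 0.0007,"tz": 0,"spin": 0.002},
  {"tx": 0.0007,"ty": 0.0007,"tz": 0,"spin": 0.003},
  {"tx": 0.0007,"ty": 0.0007,"tz": 0,"spin": 0.004},
])

```text
t: 12.6
ee_pos: [505.5, -190.5, 43.8]
tool_rot: [-180.0, 0.0, 131.6]
force: [0.5, 3.7, 1.8]
width: 20.7
grip_force: 68.1
```

```bash
python3 s.py
```

```text
{'t': 12.6, 'ee_pos': [505.52, -190.46, 43.81], 'tool_rot': [-179.99, 0.01, 131.6], 'force': [0.51, 3.7, 1.8], 'torque': [0.56, 0.01, 0.3], 'width': 20.68}
```

Emit:
move_arm([
  {"tx": 0,"ty": 0,"tz": 0,"spin": 0.001},
  {"tx": 0,"ty": 0,"tz": 0,"spin": 0.002},
  {"tx": 0,"ty": 0,"tz": 0,"spin": 0.003},
  {"tx": 0,"ty": 0,"tz": 0,"spin": 0.004},
])

```text
t: 13.0
ee_pos: [505.5, -190.5, 43.8]
tool_rot: [-180.0, 0.0, 130.2]
force: [-0.1, 2.5, 1.5]
width: 20.8
grip_force: 68.0
```

```bash
python3 s.py
```

```text
{'t': 13.0, 'ee_pos': [505.49, -190.47, 43.8], 'tool_rot': [-179.99, 0.01, 130.16], 'force': [-0.1, 2.47, 1.48], 'torque': [0.47, -0.04, 0.26], 'width': 20.76}
```

Emit:
move_arm([
  {"tx": 0,"ty": 0,"tz": 0,"spin": 0.001},
  {"tx": 0,"ty": 0,"tz": 0,"spin": 0.002},
  {"tx": 0,"ty": 0,"tz": 0,"spin": 0.003},
  {"tx": 0,"ty": 0,"tz": 0,"spin": 0.004},
])

```text
t: 13.4
ee_pos: [505.5, -190.4, 43.8]
tool_rot: [-180.0, 0.0, 128.7]
force: [0.4, 1.0, 0.4]
width: 20.6
grip_force: 68.0
```

```bash
python3 s.py
```

```text
{'t': 13.4, 'ee_pos': [505.52, -190.43, 43.8], 'tool_rot': [-179.99, 0.01, 128.72], 'force': [0.42, 1.04, 0.37], 'torque': [0.51, 0.01, 0.27], 'width': 20.62}
```

Emit:
move_arm([
  {"tx": 0,"ty": 0,"tz": 0,"spin": 0.001},
  {"tx": 0,"ty": 0,"tz": 0,"spin": 0.002},
  {"tx": 0,"ty": 0,"tz": 0,"spin": 0.003},
  {"tx": 0,"ty": 0,"tz": 0,"spin": 0.004},
])

```text
t: 13.8
ee_pos: [505.6, -190.4, 43.8]
tool_rot: [-180.0, 0.0, 127.3]
force: [-0.1, 1.6, 0.8]
width: 20.7
grip_force: 67.9
```

```bash
python3 s.py
```

```text
{'t': 13.8, 'ee_pos': [505.55, -190.43, 43.81], 'tool_rot': [-180.0, 0.01, 127.28], 'force': [-0.07, 1.57, 0.83], 'torque': [0.35, -0.07, 0.32], 'width': 20.74}
```

Emit:
move_arm([
  {"tx": 0,"ty": 0,"tz": 0,"spin": 0.001},
  {"tx": 0,"ty": 0,"tz": 0,"spin": 0.002},
  {"tx": 0,"ty": 0,"tz": 0,"spin": 0.003},
  {"tx": 0,"ty": 0,"tz": 0,"spin": 0.004},
])

```text
t: 14.2
ee_pos: [505.5, -190.4, 43.8]
tool_rot: [-180.0, 0.0, 125.8]
force: [-0.1, 1.7, 0.4]
width: 20.8
grip_force: 67.9
```

```bash
python3 s.py
```

```text
{'t': 14.2, 'ee_pos': [505.55, -190.41, 43.81], 'tool_rot': [-180.0, 0.01, 125.84], 'force': [-0.15, 1.73, 0.42], 'torque': [0.4, -0.13, 0.27], 'width': 20.82}
```

Emit:
move_arm([
  {"tx": 0,"ty": 0,"tz": 0,"spin": 0.001},
  {"tx": 0,"ty": 0,"tz": 0,"spin": 0.002},
  {"tx": 0,"ty": 0,"tz": 0,"spin": 0.003},
  {"tx": 0,"ty": 0,"tz": 0,"spin": 0.004},
])

```text
t: 14.6
ee_pos: [505.5, -190.4, 43.8]
tool_rot: [-180.0, 0.0, 124.4]
force: [1.4, 1.7, -0.2]
width: 20.7
grip_force: 67.7
```

```bash
python3 s.py
```

```text
{'t': 14.6, 'ee_pos': [505.54, -190.4, 43.8], 'tool_rot': [-180.0, 0.01, 124.4], 'force': [1.45, 1.75, -0.19], 'torque': [0.4, -0.17, 0.27], 'width': 20.68}
```

Emit:
move_arm([
  {"tx": 0,"ty": 0,"tz": 0,"spin": 0.001},
  {"tx": 0,"ty": 0,"tz": 0,"spin": 0.002},
  {"tx": 0,"ty": 0,"tz": 0,"spin": 0.003},
  {"tx": 0,"ty": 0,"tz": 0,"spin": 0.004},
])

```text
t: 15.0
ee_pos: [505.6, -190.4, 43.8]
tool_rot: [-180.0, 0.0, 123.0]
force: [1.4, 2.4, -1.6]
width: 20.5
grip_force: 67.5
```

```bash
python3 s.py
```

```text
{'t': 15.0, 'ee_pos': [505.56, -190.4, 43.82], 'tool_rot': [-180.0, 0.01, 122.97], 'force': [1.36, 2.37, -1.6], 'torque': [0.43, -0.21, 0.45], 'width': 20.45}
```

Emit:
move_arm([
  {"tx": 0,"ty": 0,"tz": 0,"spin": 0.0007},
  {"tx": 0,"ty": 0,"tz": 0,"spin": 0.0014},
])

```text
t: 15.2
ee_pos: [505.4, -190.2, 43.8]
tool_rot: [-180.0, -0.0, 122.5]
force: [-0.1, 3.3, -0.2]
width: 20.8
grip_force: 68.7
```

```bash
python3 s.py
```

```text
{'t': 15.2, 'ee_pos': [505.36, -190.24, 43.85], 'tool_rot': [-179.99, -0.01, 122.46], 'force': [-0.12, 3.27, -0.25], 'torque': [0.52, -0.11, 0.34], 'width': 20.79}
```

Emit:
move_arm([
  {"tx": 0,"ty": 0,"tz": 0,"spin": 0.0007},
  {"tx": 0,"ty": 0,"tz": 0,"spin": 0.0014},
  {"tx": 0,"ty": 0,"tz": 0,"spin": 0.002},
])

```text
t: 15.5
ee_pos: [505.3, -190.2, 43.8]
tool_rot: [-180.0, -0.0, 121.8]
force: [0.0, 3.3, 0.3]
width: 20.9
grip_force: 68.7
```

```bash
python3 s.py
```

```text
{'t': 15.5, 'ee_pos': [505.32, -190.2, 43.81], 'tool_rot': [-179.98, -0.02, 121.78], 'force': [0.0, 3.34, 0.29], 'torque': [0.64, -0.05, 0.65], 'width': 20.9}
```

Emit:
move_arm([
  {"tx": 0,"ty": 0,"tz": 0,"spin": 0},
  {"tx": 0,"ty": 0,"tz": 0,"spin": 0.0003},
])

```text
t: 15.7
ee_pos: [505.3, -190.2, 43.8]
tool_rot: [-180.0, -0.0, 121.7]
force: [0.9, 4.0, 0.5]
width: 21.3
grip_force: 68.7
```

```bash
python3 s.py
```

```text
{'t': 15.7, 'ee_pos': [505.34, -190.24, 43.83], 'tool_rot': [-179.98, -0.01, 121.67], 'force': [0.86, 4.0, 0.51], 'torque': [0.62, -0.01, 0.72], 'width': 21.25}
```

The stop is reached (moment up from about 0.28 to 0.72 N m with steady rise). Backing off within the pin play, then lifting straight up.

Emit:
move_arm([
  {"tx": 0,"ty": 0,"tz": 0,"spin": -0.004},
  {"tx": 0,"ty": 0,"tz": 0,"spin": -0.007},
  {"tx": 0,"ty": 0,"tz": 0,"spin": -0.007},
])

```text
t: 16.0
ee_pos: [505.5, -190.6, 43.8]
tool_rot: [-180.0, 0.0, 124.2]
force: [-1.6, 1.3, 0.2]
width: 20.7
grip_force: 68.8
```

```bash
python3 s.py
```

```text
{'t': 16.0, 'ee_pos': [505.45, -190.58, 43.82], 'tool_rot': [-179.99, 0.01, 124.2], 'force': [-1.62, 1.25, 0.16], 'torque': [0.41, 0.1, 0.07], 'width': 20.73}
```

Emit:
move_arm([
  {"tx": 0,"ty": 0,"tz": -0.005,"spin": 0},
  {"tx": 0,"ty": 0,"tz": -0.012,"spin": 0},
  {"tx": 0,"ty": 0,"tz": -0.02,"spin": 0},
  {"tx": 0,"ty": 0,"tz": -0.04,"spin": 0},
  {"tx": 0,"ty": 0,"tz": -0.09,"spin": 0},
  {"tx": 0,"ty": 0,"tz": -0.15,"spin": 0},
  {"tx": 0,"ty": 0,"tz": -0.19,"spin": 0},
  {"tx": 0,"ty": 0,"tz": -0.21,"spin": 0},
  {"tx": 0,"ty": 0,"tz": -0.21,"spin": 0},
  {"tx": 0,"ty": 0,"tz": -0.21,"spin": 0},
])

```text
t: 17.0
ee_pos: [505.1, -190.2, 148.5]
tool_rot: [-180.0, -0.0, 124.2]
force: [-0.4, 0.3, -3.2]
width: 21.0
grip_force: 68.7
```

```bash
python3 s.py
python3 - <<'E'
from h import *
s=get_obs();p=np.array(s["ee_pos"]);th=np.radians(s["tool_rot"][2])
d=np.array([562.7,194.3])-p[:2]
print("tx",(d[0]*np.cos(th)+d[1]*np.sin(th))/500,"ty",(d[0]*np.sin(th)-d[1]*np.cos(th))/500,"spin",-(167.2-s["tool_rot"][2])/360,"tz",(p[2]-60)/500)
c=capture("top");cv2.imwrite("pics/top2.png",cv2.resize(c["img"][140:260,200:440,::-1],None,fx=3,fy=3,interpolation=2))
E
```

```text
{'t': 17.0, 'ee_pos': [505.12, -190.23, 148.48], 'tool_rot': [-179.98, -0.02, 124.18], 'force': [-0.44, 0.26, -3.21], 'torque': [-0.05, -0.01, 0.05], 'width': 20.99}
tx 0.5715606503714625 ty 0.5272896830939184 spin -0.11950825173284159 tz 0.17696561395780355
```

Emit:
move_arm([
  {"tx": 0.04,"ty": 0.037,"tz": 0,"spin": -0.01},
  {"tx": 0.1,"ty": 0.092,"tz": 0,"spin": -0.025},
  {"tx": 0.16,"ty": 0.148,"tz": 0,"spin": -0.04},
  {"tx": 0.22,"ty": 0.203,"tz": 0,"spin": -0.055},
  {"tx": 0.28,"ty": 0.258,"tz": 0,"spin": -0.07},
  {"tx": 0.34,"ty": 0.314,"tz": 0,"spin": -0.085},
  {"tx": 0.4,"ty": 0.369,"tz": 0,"spin": -0.1},
  {"tx": 0.46,"ty": 0.424,"tz": 0,"spin": -0.115},
  {"tx": 0.52,"ty": 0.48,"tz": 0,"spin": -0.1195},
  {"tx": 0.56,"ty": 0.517,"tz": 0,"spin": -0.1195},
  {"tx": 0.572,"ty": 0.527,"tz": 0,"spin": -0.1195},
  {"tx": 0.572,"ty": 0.527,"tz": 0,"spin": -0.1195},
])

```text
t: 18.25
ee_pos: [562.0, 195.0, 147.4]
tool_rot: [-179.9, -0.1, 167.3]
force: [0.7, -0.7, -2.9]
width: 20.9
grip_force: 68.9
```

Emit:
move_arm([
  {"tx": 0,"ty": 0,"tz": 0.04,"spin": 0},
  {"tx": 0,"ty": 0,"tz": 0.1,"spin": 0},
  {"tx": 0,"ty": 0,"tz": 0.15,"spin": 0},
  {"tx": 0,"ty": 0,"tz": 0.177,"spin": 0},
  {"tx": 0,"ty": 0,"tz": 0.177,"spin": 0},
  {"tx": 0,"ty": 0,"tz": 0.177,"spin": 0},
])

```text
t: 18.85
ee_pos: [563.1, 193.6, 60.6]
tool_rot: [-180.0, -0.0, 167.2]
force: [-0.0, -0.4, -2.1]
width: 20.7
grip_force: 68.9
```

```bash
python3 s.py
python3 - <<'E'
from h import *
c=capture("top");im=c["img"][:,:,::-1]
o=np.zeros((480,800,3),np.uint8);o[:,:480]=cv2.resize(im[150:246,200:296],(480,480),interpolation=2);o[:320,480:]=cv2.resize(im[186:226,372:412],(320,320),interpolation=2)
cv2.imwrite("pics/top3.png",o)
E
```

```text
{'t': 18.85, 'ee_pos': [563.07, 193.57, 60.57], 'tool_rot': [-179.98, -0.0, 167.16], 'force': [-0.01, -0.4, -2.08], 'torque': [0.03, -0.08, 0.0], 'width': 20.65}
```

View pics/top3.png

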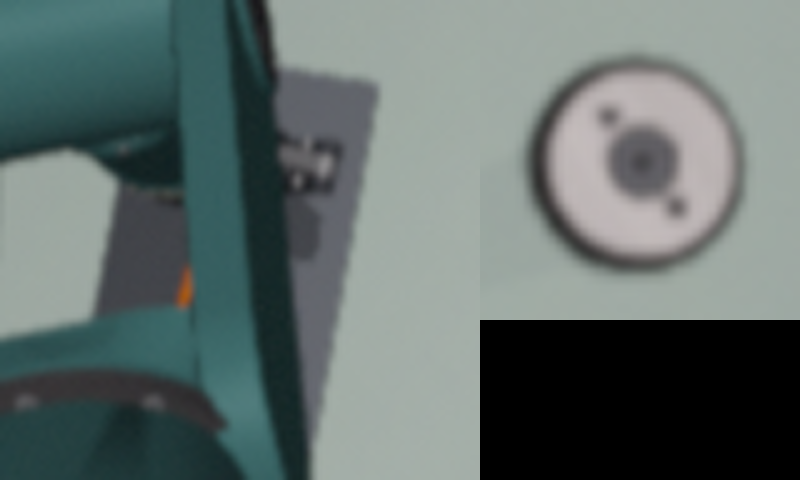

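Holes are now at (608,115) and (677,207), so the ring has turned about 50°. Laying the spanner down.

Emit:
move_arm([
  {"tx": 0,"ty": 0,"tz": 0.015,"spin": 0},
  {"tx": 0,"ty": 0,"tz": 0.028,"spin": 0},
  {"tx": 0,"ty": 0,"tz": 0.036,"spin": 0},
  {"tx": 0,"ty": 0,"tz": 0.04,"spin": 0},
  {"tx": 0,"ty": 0,"tz": 0.042,"spin": 0},
  {"tx": 0,"ty": 0,"tz": 0.043,"spin": 0},
  {"tx": 0,"ty": 0,"tz": 0.043,"spin": 0},
  {"tx": 0,"ty": 0,"tz": 0.043,"spin": 0},
])

```text
t: 19.7
ee_pos: [562.8, 194.3, 38.9]
tool_rot: [-180.0, 0.0, 167.2]
force: [0.2, -0.1, -2.0]
width: 20.8
grip_force: 69.2
```

```bash
python3 s.py
```

```text
{'t': 19.7, 'ee_pos': [562.84, 194.29, 38.93], 'tool_rot': [-180.0, 0.01, 167.2], 'force': [0.19, -0.05, -1.99], 'torque': [-0.03, 0.15, 0.05], 'width': 20.79}
```

Emit:
move_arm([
  {"tx": 0,"ty": 0,"tz": 0.0008,"spin": 0},
  {"tx": 0,"ty": 0,"tz": 0.0008,"spin": 0},
  {"tx": 0,"ty": 0,"tz": 0.0008,"spin": 0},
])

```text
t: 20.0
ee_pos: [562.9, 194.3, 38.8]
tool_rot: [180.0, 0.0, 167.2]
force: [-1.0, -0.2, 3.7]
width: 20.6
grip_force: 69.8
```

```bash
python3 s.py
```

```text
{'t': 20.0, 'ee_pos': [562.91, 194.29, 38.77], 'tool_rot': [180.0, 0.01, 167.2], 'force': [-0.99, -0.16, 3.68], 'torque': [-0.05, 0.41, 0.02], 'width': 20.57}
```

Emit:
move_arm([
  {"tx": 0,"ty": 0,"tz": 0,"spin": 0},
  {"tx": 0,"ty": 0,"tz": 0,"spin": 0},
  {"tx": 0,"ty": 0,"tz": 0,"spin": 0},
  {"tx": 0,"ty": 0,"tz": 0,"spin": 0},
  {"tx": 0,"ty": 0,"tz": 0,"spin": 0},
  {"tx": 0,"ty": 0,"tz": 0,"spin": 0},
  {"tx": 0,"ty": 0,"tz": 0,"spin": 0},
  {"tx": 0,"ty": 0,"tz": 0,"spin": 0},
], fingers=1)

```text
t: 20.8
ee_pos: [562.8, 194.2, 38.4]
tool_rot: [-180.0, -0.0, 167.2]
force: [0.2, -0.8, -0.1]
width: 85.4
grip_force: 0.0
```

Emit:
move_arm([
  {"tx": 0,"ty": 0,"tz": -0.02,"spin": 0},
  {"tx": 0,"ty": 0,"tz": -0.06,"spin": 0},
  {"tx": 0,"ty": 0,"tz": -0.12,"spin": 0},
  {"tx": 0,"ty": 0,"tz": -0.2,"spin": 0},
  {"tx": 0,"ty": 0,"tz": -0.28,"spin": 0},
  {"tx": 0,"ty": 0,"tz": -0.36,"spin": 0},
  {"tx": 0,"ty": 0,"tz": -0.42,"spin": 0},
  {"tx": 0,"ty": 0,"tz": -0.42,"spin": 0},
  {"tx": 0,"ty": 0,"tz": -0.42,"spin": 0},
  {"tx": 0,"ty": 0,"tz": -0.42,"spin": 0},
])

```text
t: 21.8
ee_pos: [561.8, 194.1, 247.5]
tool_rot: [-179.9, -0.1, 167.2]
force: [-0.2, -1.0, -0.7]
width: 85.3
grip_force: 0.0
```

```bash
python3 s.py
python3 - <<'E'
from h import *
c=capture("wrist");cv2.imwrite("pics/end.png",c["img"][:,:,::-1])
E
```

```text
{'t': 21.8, 'ee_pos': [561.83, 194.05, 247.46], 'tool_rot': [-179.94, -0.11, 167.2], 'force': [-0.22, -0.97, -0.67], 'torque': [0.0, 0.02, 0.01], 'width': 85.25}
```

View pics/end.png

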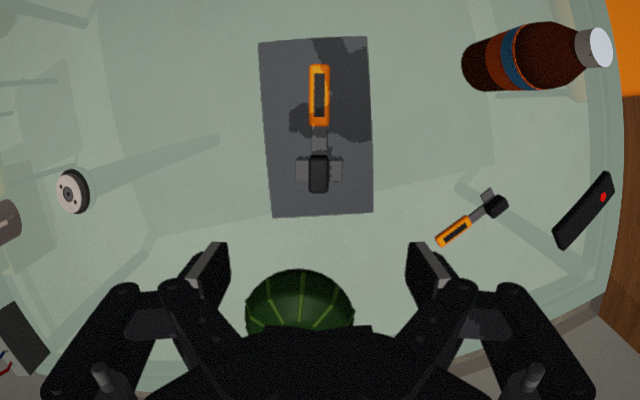

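The spanner lies flat on the mat (about (318,130)), the gripper is clear, and the bystanders are where they were. Handing in.

```bash
python3 -c "
from h import *
print(job_done())"
```

```text
the job is handed in; nothing more can be done
None
```

I turned the ring about 50° clockwise until the moment rose to 0.72 N m at the stop, then laid the spanner flat on its mat, let go and handed the job in at about 22 s; the hand-in gave no verdict.

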